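Hang the caul on the bar clamp, pump it up on the gift box and hold

TASK

The wooden gift box on the gluing board has just been glued and needs clamping. Hang the slotted beech block over the clamp's bar, between the box and the far jaw, slide it along the bar until it lies flat against the end of the box and let go of it; then pump the clamp's trigger, squeezing it towards its handle and letting it spring back, until the orange pad of the far jaw presses on the block and is squashed by about 4 mm, never more than 6. Move the jaw only by the trigger, do not disturb the glue bottle, jar or tape roll, and finish while still gripping handle and trigger together so that the pressure stays on.

Things in the scene. Friction and masses are not known exactly. Their poses are not given: they have to be found in the camera images.
- jig: Fixed plywood gluing board, 400 x 140 x 18 mm, with a one-hand bar clamp screwed on, handle up. Origin on the counter under the box; x along the clamp's bar from handle to far jaw, y across it, z up. In this frame (mm): steel bar over y = 0, 6 wide, z 78 to 94, from the head past the box to the far jaw; black fixed head x -152 to -78, 34 wide, up to z = 122, its orange face at x = -75.
- handle_back (a point): Middle of the back face of the blue handle, 160 mm above the counter; axes as the board's. Fixed, upright, 28 mm wide across the bar, 25 mm thick along it, z 122 to 195 mm. The trigger stands in front of it, towards the far jaw. Handle back to trigger front: 64 mm at rest, about 41 mm fully squeezed.
- handle: The fixed blue handle as a body; origin and axes are those of jig.
- trigger_front (a point): Middle of the front face (away from the handle) of the blue trigger blade, about 160 mm above the counter; the blade is 24 mm wide across the bar, 10 mm thick, z 122 to 190 mm. It moves about 23 mm towards the handle (-x of the board) when fully squeezed. The space before it and behind the handle is free.
- trigger_lever: The trigger blade as a body; its origin is on the trigger's pivot, 54 mm above the counter, below the bar.
- trigger (a joint): Trigger angle, rad: 0 at rest (leaning 0.11 rad away from the handle), 0.22 fully squeezed to the handle; 0.1 rad moves the middle of the blade by about 10.5 mm. A spring returns it (2 to 5 N at the blade). Driving the jaw takes 5 to 8 N at the blade, plus 0.4 of the pad's push.
- closing (a joint): How far the bar with the far jaw is drawn in, m, at most 0.045. The ratchet has 4 mm teeth: a full squeeze gains 4 mm, the first one 1 to 7. A squeeze begins with idle travel until a tooth is caught, then the jaw moves 3.8 mm per 10 mm of blade travel. When the trigger springs back the jaw stays, but beyond 5 to 8 N of push it gives back: only holding the trigger surely keeps the pressure.
- jaw: Bar and far jaw (black, 28 mm wide, z up to 106 mm). They slide with joint closing. Origin: the board's, shifted by closing towards the handle.
- jaw_face (a point): Centre of the face of the far jaw's orange pad, towards the box, 48 mm above the counter; the face is 30 mm wide, 40 mm high. With closing = 0 and squash = 0 it lies at x = 125 mm in the board's frame.
- jaw_pad: The soft orange pad of the far jaw, 13 mm thick; origin as jaw's, shifted by the squash.
- squash (a joint): How far the orange pad is squashed, m: 0 free, 0.010 at most. It pushes back with 3 N per mm (4 mm: 12 N).
- gift_box: Pine gift box with a red label, 150 mm along the bar, 90 mm across, 50 mm high, 0.55 kg, loose on the board against the head's orange face; its top is 68 mm above the counter, 10 mm under the bar. Origin at the centre of its underside, axes as the board's; the end to be clamped is at +75.5 mm of its x.
- caul_mid (a point): Centre of the slotted beech block (caul), 22 mm thick (its x), 44 mm wide (y), 86 mm high (z up), 0.06 kg: an upside-down U standing upright on the counter on its two legs. Slot: 10 mm wide in the middle of the width, from the underside (mouth flared to 22 mm) up to 18 mm below the top, open on both 44 mm faces. Pick it by its width near the top: the fingers then pass beside the bar.
- caul: The same block, whole; origin at the centre of its underside, axes as caul_mid. Hung, the slot's roof rests on the bar's top edge (centre 69 mm above the counter), its thickness lies along the bar and its legs reach down beside the bar, before the pad. The bar is smooth and the block slides easily. Seated against the box its centre is 86.5 mm from the box's origin.
- glue_bottle: White glue bottle with red cap, 54 mm diameter, 150 mm high; origin at the centre of its underside. Leave alone.
- jar: Amber jar with red lid, 84 mm diameter, 120 mm high; origin at the centre of its underside. Leave alone.
- tape_roll: Cardboard tape roll lying flat, 100 mm diameter, 45 mm high; origin at the centre of its underside. Leave alone.
Things that resemble listed ones, but are neither listed nor needed, are in the scene too. Of the things that look like the caul, the middle-sized one is meant.

How it is judged:
By the outcome, as a careful person would: the job done as asked, in the order asked, and still so for the second after the job is handed in, while the arm keeps its last pose, push and grip.
It also fails if it takes over 72 s, if anything falls off the work surface, if the arm or the gripper's body presses on something with over 40 N, if the wrist force passes 120 N, or if a joint passes its speed limit or range.

ROBOT

A 6-joint arm with a two-finger parallel gripper is mounted at the origin on the work surface. World frame = base frame: x ahead of the robot, y to its left, z up, the work surface at z = 0. Lengths are in mm, angles in rad, forces in N, time in s.
With the tool pointing down it reaches from about 275 to 1000 mm from the base axis. Payload 8.4 kg.
Tool frame: the origin (TCP) lies on the mounting face of the last link; the fingertips stand 173 mm ahead of it and the grasp point (between the pads) lies 155 mm ahead of it; z points along the fingers, y is the line along which they close (so a half turn about z gives the same grasp; the last joint's range is limited). The gripper opens to 85 mm and grips with 20 to 120 N. Pads are 22 mm wide; open, the fingers measure 114 mm over their backs; the gripper's body (76 mm by 85 mm) begins 54 mm behind the grasp point. The pads swing forward as they close: fully open they stand 13 mm farther back than shut.
Start: joints at [-1.206, 0.353, 1.633, -0, 1.155, -0.002], TCP at [224.143, -583.429, 404.681] pointing down, gripper open.
Joint ranges: [-2.63, 2.63], [-0.92, 2.1], [0.06, 2.66], [-1.3, 4.44], [0, 2.69], [-3.02, 3.02]. Speed limits (rad/s): [2.22, 2.22, 2.79, 3.14, 3.14, 3.14].

INTERFACE

Orientations are given as [roll, pitch, yaw] about the fixed x, y, z axes, in that order (R = Rz(yaw) Ry(pitch) Rx(roll)).
In Python, from rig import r gives the robot as it stands.
- The arm moves only by the tool apply_moves, never from a script. Its argument "deltas" is a list of rows, each an object with "claw": the gripper command: -1 is fully open, 1 is shut, values between are in proportion; "delta_pos": the shift along the tool's x, y, z in cm, a list of three; "yaw": the turn about the tool's z in rad. In form: [{"claw": claw, "delta_pos": [tx, ty, tz], "yaw": yaw}, ...]. A call has 1 to 8 rows; each row shifts and turns the commanded pose from where the row before left it, along the tool's axes as they then stand; what a row does not reach is not made up. A row lasts 1/8 s, in which the tool goes at most 62.5 mm and 10.7 degrees, less where a joint would pass 70% of its speed; a pose out of reach is approached as far as the arm can. A call with a gripper value outside its range is refused whole. The fingers move at their own pace and stop on an object; "grip_force" is the grip in N (left out, the last holds). Time passes only in rows, so rows that do not move let the fingers close. It gives the time, the measured TCP pose, the force, the opening and the grip force at its end, in the units of the state.
- r.sense(): the state, without advancing time (a new reading comes with each control period).
- r.grab_frame(name): name is "scene" or "side" or "wrist"; returns a dict with "img" (384x512x3 uint8, blue, green, red), "z_map" (384x512 float32, mm along the optical axis (not along the pixel's ray), 0 where there is no reading), "fx", "fy", "cx", "cy" (pixels), "eye" and "rotation" of the camera in the world; the wrist camera has in their place "T_tool_cam" (4x4, takes a point from camera to tool coordinates, whose origin is the TCP and whose axes are the flange's). Camera axes: x right, y up, looking along -z (the intrinsics and any distortion apply to the point x, -y, -z); pixel columns grow to the right and rows downward; lengths in mm; the calibration is good to about 2 mm. A picture is of the moment at which its call begins: read the wrist's pose just before it.
- r.sign_off(): hands the job in; it is judged then, once.
The state is a dict: "clock": time; "qpos": joint angles; "qvel": joint speeds; "joint_efforts": joint torques, N m; "eef_pos": TCP position; "tcp_rot": TCP orientation; "contact_force": force on the tool from outside, world axes, zero at the start; "wrist_torque": the same for the moment, N m; "opening": opening from 0.0 (shut) to 1.0 (fully open); "grasp_force": force on a finger pad.
Only numpy, scipy, OpenCV 4.12 (cv2) and the standard library are available. Lean on these libraries where they do the work, as an engineer would, in place of code of your own. Each camera call takes 0.05 s, during which the arm holds its last target. There are 200 camera calls.

## Working session

There is one attempt and no reset: what is moved stays moved. The work goes in short steps, Python scripts to look and compute and a tool call to move; the robot and the scene stay as the last step left them, time stands still between calls to the robot, and variables do not carry over. Pictures are saved under pics/ and viewed, at most 10 in all, crops included, and the job is handed in when it is done.

Besides the shell and the picture viewer there is one more tool, called after "Call:" by a JSON object that holds its "fn" and its "kwargs". apply_moves: Moves the arm, as the interface text tells. Its arguments: {"type":"object","properties":{"deltas":{"type":"array"},"grip_force":{"type":"number"}},"required":["deltas"]}

```bash
mkdir -p pics; ls; cat > h.py <<'E'
import numpy as np, cv2
from rig import r
from scipy.spatial.transform import Rotation as R
def pts(f, T=None):
    z=f["z_map"]; v,u=np.mgrid[0:z.shape[0],0:z.shape[1]]
    c=np.stack([(u-f["cx"])/f["fx"]*z,-(v-f["cy"])/f["fy"]*z,-z],-1)
    if T is None: return c@np.array(f["rotation"]).T+np.array(f["eye"])
    M=T@np.array(f["T_tool_cam"]); return c@M[:3,:3].T+M[:3,3]
def tool():
    s=r.sense(); T=np.eye(4); T[:3,:3]=R.from_euler("xyz",s["tcp_rot"]).as_matrix(); T[:3,3]=s["eef_pos"]; return T
def get(n):
    T=tool() if n=="wrist" else None
    f=r.grab_frame(n); return f,pts(f,T)
E
python3 - <<'E'
from h import *
print(r.sense())
for n in ("scene","side","wrist"):
    f,P=get(n); cv2.imwrite(f"pics/{n}0.png",f["img"]); np.save(f"{n}0.npy",P)
    print(n,{k:np.round(v,3).tolist() for k,v in f.items() if k not in("img","z_map")})
E
```

```text
pics
{'clock': 0.0, 'qpos': array([-1.20643167e+00,  3.53624731e-01,  1.63415078e+00,  1.58689503e-05,
        1.15518111e+00, -2.42870110e-03]), 'qvel': array([-0.00094981,  0.00064212,  0.00083546, -0.00043102, -0.00080973,
        0.00102214]), 'joint_efforts': array([-1.67140137e-03, -6.05254483e+01, -3.42069197e+01, -2.96036501e-05,
        9.31978662e-03, -3.52646040e-06]), 'eef_pos': array([ 224.03940267, -583.2060999 ,  403.96901477]), 'tcp_rot': array([-3.14022873e+00, -1.78218585e-05,  3.66786930e-01]), 'contact_force': array([-1.05972933,  0.11285427,  0.48121216]), 'wrist_torque': array([-0.03255475, -0.00617782,  0.0063862 ]), 'grasp_force': 0.0, 'opening': 0.9986504897452353}Traceback (most recent call last):
  File "<stdin>", line 4, in <module>
  File "h.py", line 13, in get
    f=r.grab_frame(n); return f,pts(f,T)
                                ~~~^^^^^
  File "h.py", line 7, in pts
    if T is None: return c@np.array(f["rotation"]).T+np.array(f["eye"])
                         ~~~~~~~~~~~~~~~~~~~~~~~~~~~^~~~~~~~~~~~~~~~~~~
ValueError: operands could not be broadcast together with shapes (384,512) (3,)
```

```bash
sed -i 's/np.array(f\["rotation"\]).T/R.from_euler("xyz",f["rotation"]).as_matrix().T/' h.py
python3 - <<'E'
from h import *
for n in ("scene","side","wrist"):
    f,P=get(n); cv2.imwrite(f"pics/{n}0.png",f["img"]); np.save(f"{n}0.npy",P)
    print(n,{k:np.round(v,3).tolist() for k,v in f.items() if k not in("img","z_map")})
    print(np.round(P[300,256]),np.round(P[200,256]),np.round(P[350,100]))
a=[cv2.imread(f"pics/{n}0.png") for n in ("scene","side")]
E
```

```text
scene {'fx': 489.807, 'fy': 489.807, 'cx': 255.939, 'cy': 189.303, 'eye': [1351.335, -749.281, 865.317], 'rotation': [0.953, -0.012, 0.75]}
[ 829. -173.   -3.] [578.  96.  13.] [ 687. -497.   -2.]
side {'fx': 366.638, 'fy': 366.638, 'cx': 250.355, 'cy': 193.198, 'eye': [537.097, -761.65, 626.965], 'rotation': [1.022, -0.023, -0.122]}
[ 633. -200.    2.] [688. 211.   0.] [ 320. -292.    1.]
wrist {'fx': 319.789, 'fy': 319.789, 'cx': 259.468, 'cy': 191.616, 'T_tool_cam': [[-0.001, 0.946, 0.323, 83.811], [1.0, 0.0, 0.001, -0.449], [0.0, 0.323, -0.946, 31.393], [0.0, 0.0, 0.0, 1.0]]}
[ 210. -586.  245.] [ 245. -572.  210.] [ 219. -536.  302.]
```

View pics/scene0.png

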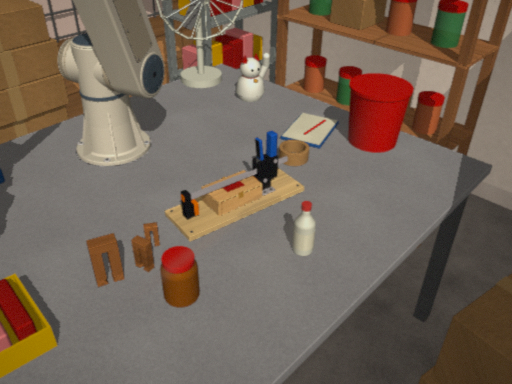

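View pics/side0.png

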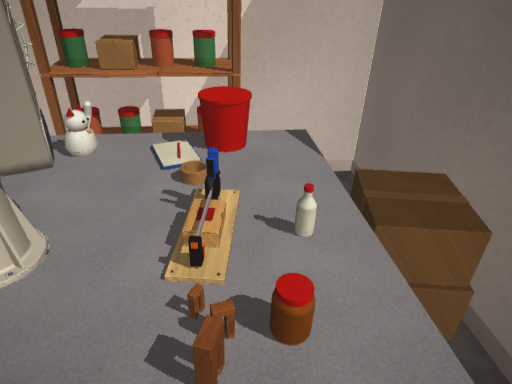

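```bash
python3 - <<'E'
from h import *
Q=[]
for n in ("scene","side"):
    P=np.load(f"{n}0.npy"); I=cv2.imread(f"pics/{n}0.png"); hsv=cv2.cvtColor(I,cv2.COLOR_BGR2HSV)
    u0,v0,u1,v1=(160,120,310,240) if n=="scene" else (165,140,245,280)
    m=np.zeros(P.shape[:2],bool); m[v0:v1,u0:u1]=1
    board=m&(abs(P[...,2]-18)<6)&(hsv[...,1]>70)&(hsv[...,0]<30)
    lab=cv2.connectedComponentsWithStats(cv2.erode(board.astype(np.uint8),None) if 0 else board.astype(np.uint8))
    k=1+np.argmax(lab[2][1:,4]); b=P[board][:,:2].astype(np.float32)
    print(n,"board",cv2.minAreaRect(P[lab[1]==k][:,:2].astype(np.float32)),np.median(P[board][:,2]))
    blue=m&(hsv[...,0]>100)&(hsv[...,0]<130)&(hsv[...,1]>150)&(P[...,2]>100)
    p=P[blue]; print("blue",len(p),p.min(0),p.max(0))
    top=p[p[:,2]>175]; print("top",np.round(top[np.argsort(top[:,1])][::max(1,len(top)//25)],0).tolist())
    # cauls
    for nm,bb in dict(scene=dict(L=(84,230,126,290),M=(130,220,162,275)),side=dict(S=(185,280,207,320),M=(209,298,236,340),L=(190,315,225,384)))[n].items():
        mm=np.zeros_like(m); mm[bb[1]:bb[3],bb[0]:bb[2]]=1
        mm&=(hsv[...,1]>100)&(P[...,2]>8)
        p=P[mm]; zt=np.percentile(p[:,2],98); t=p[p[:,2]>zt-5]
        print(nm,len(p),"ztop",zt,"rect",cv2.minAreaRect(t[:,:2].astype(np.float32)),t.mean(0),"all",cv2.minAreaRect(p[:,:2].astype(np.float32)))
E
python3 -c "
import cv2
a=cv2.imread('pics/scene0.png')[215:300,80:210];b=cv2.imread('pics/side0.png')[270:384,170:320]
import numpy as np
a=cv2.resize(a,(400,262),interpolation=2);b=cv2.resize(b,(395,300),interpolation=2)
o=np.zeros((300,800,3),np.uint8);o[:262,:400]=a;o[:,400:795]=b;cv2.imwrite('pics/c1.png',o)"
```

```text
scene board ((533.1484375, 59.71043395996094), (403.3475341796875, 147.00148010253906), 79.70915985107422) 17.646142427463246
blue 321 [ 539.61956579 -749.28105577  114.81838096] [1351.3353613   192.58686745  865.31699461]
top [[1351.0, -749.0, 865.0], [557.0, 128.0, 182.0], [559.0, 130.0, 179.0], [542.0, 131.0, 188.0], [560.0, 133.0, 178.0], [555.0, 134.0, 182.0], [546.0, 136.0, 187.0], [556.0, 165.0, 192.0], [566.0, 167.0, 192.0], [559.0, 168.0, 179.0], [566.0, 168.0, 185.0], [561.0, 169.0, 190.0], [568.0, 170.0, 182.0], [572.0, 170.0, 180.0], [567.0, 170.0, 188.0], [552.0, 171.0, 185.0], [550.0, 173.0, 197.0], [560.0, 174.0, 197.0], [568.0, 175.0, 180.0], [566.0, 176.0, 185.0], [558.0, 177.0, 191.0], [552.0, 179.0, 195.0], [566.0, 181.0, 184.0], [553.0, 181.0, 194.0], [571.0, 183.0, 191.0], [562.0, 185.0, 193.0], [569.0, 186.0, 186.0], [559.0, 188.0, 194.0]]
L 1115 ztop 125.80319485303362 rect ((937.2338256835938, -544.2696533203125), (61.2481689453125, 922.67138671875), 66.89459991455078) [ 540.24689959 -375.39312415  132.25523624] all ((937.486572265625, -543.6630859375), (62.27
[... 1426 characters left out ...]
-490.23179782  303.80316542] all ((530.0856323242188, -443.4639892578125), (47.3420524597168, 634.763916015625), 5.527622699737549)
M 903 ztop 125.77623219371362 rect ((536.2669677734375, -549.0681762695312), (424.979248046875, 23.427576065063477), 88.51874542236328) [ 538.20671515 -367.00139132  133.69719164] all ((548.7354125976562, -516.5559692382812), (490.5848693847656, 45.68585205078125), 88.726318359375)
L 1814 ztop 125.8939234290308 rect ((521.5230712890625, -547.628662109375), (426.5137939453125, 47.71915054321289), 87.77806854248047) [ 527.9887503  -377.8334642   133.91551903] all ((541.4067993164062, -495.31817626953125), (63.51008224487305, 530.7798461914062), 3.9817404747009277)
```

View pics/c1.png

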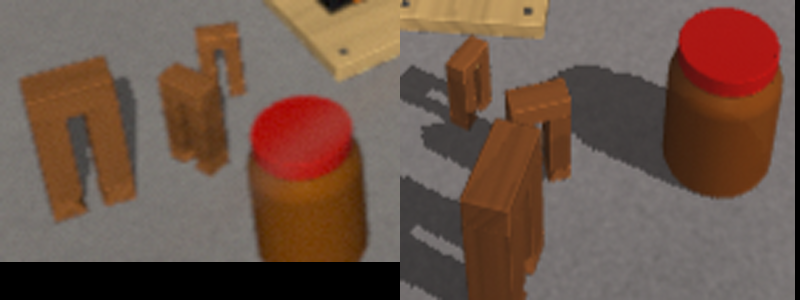

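```bash
python3 - <<'E'
from h import *
A=[];C=[]
for n in ("scene","side"):
    P=np.load(f"{n}0.npy"); I=cv2.cvtColor(cv2.imread(f"pics/{n}0.png"),cv2.COLOR_BGR2HSV)
    m=(abs(P[...,0]-600)<200)&(P[...,1]>-450)&(P[...,1]<300)&(P[...,2]>8)&(P[...,2]<230)
    A.append(P[m]);C.append(I[m])
A=np.vstack(A);C=np.vstack(C)
np.savez("cl.npz",A=A,C=C)
# height map clusters south of the board
m=(A[:,1]<-155); p=A[m]; G=np.zeros((300,400),np.uint8)
ij=((p[:,:2]-[400,-450])//1).astype(int); G[np.clip(ij[:,1],0,299),np.clip(ij[:,0],0,399)]=1
G=cv2.morphologyEx(G,cv2.MORPH_CLOSE,np.ones((9,9)))
nl,L=cv2.connectedComponents(G)
l=L[np.clip(ij[:,1],0,299),np.clip(ij[:,0],0,399)]
for k in range(1,nl):
    q=p[l==k]
    if len(q)<60: continue
    zt=np.percentile(q[:,2],97); t=q[abs(q[:,2]-zt)<4]
    print(len(q),"ztop",zt.round(1),"n",len(t),"top",np.round(cv2.minAreaRect(t[:,:2].astype(np.float32))[0],1),np.round(cv2.minAreaRect(t[:,:2].astype(np.float32))[1],1),cv2.minAreaRect(t[:,:2].astype(np.float32))[2],"all",np.round(q.min(0)),np.round(q.max(0)))
# board frame
a=np.radians(79.58-180); ex=np.array([np.cos(a),np.sin(a)]); ey=np.array([-ex[1],ex[0]])
D=(A[:,:2]-[533.15,60.3]); B=np.c_[D@ex,D@ey,A[:,2]]
blue=(C[:,0]>100)&(C[:,0]<130)&(C[:,1]>150)&(B[:,2]>115)&(abs(B[:,0])<210)&(abs(B[:,1])<70)
q=B[blue]
def pr(nm,q): print(nm,len(q),np.percentile(q,[2,50,98],axis=0).round(1).tolist())
gap=-95
for z0,z1 in((125,140),(140,155),(155,170),(170,185)):
    s=q[(q[:,2]>z0)&(q[:,2]<z1)]; print(z0,np.histogram(s[:,0],bins=np.arange(-150,-40,5)))if z0==155 else 0
pr("handle",q[q[:,0]<-85]);pr("trig",q[q[:,0]>-85])
inb=(abs(B[:,0])<215)&(abs(B[:,1])<80)
org=inb&(C[:,0]>4)&(C[:,0]<16)&(C[:,1]>220)&(C[:,2]>150); pr("orange",B[org])
red=inb&(C[:,0]<4)&(C[:,1]>180)&(B[:,2]>55)&(B[:,2]<80); pr("label",B[red])
box=inb&(abs(B[:,2]-68)<4)&(C[:,1]>60)&(C[:,0]<30); pr("boxtop",B[box]); print(cv2.minAreaRect(B[box][:,:2].astype(np.float32)))
jaw=inb&(B[:,0]>60)&(B[:,2]>98)&(B[:,2]<112); pr("jawtop",B[jaw])
bar=inb&(B[:,0]>-50)&(B[:,0]<95)&(B[:,2]>85); pr("bar",B[bar]); print(np.polyfit(B[bar][:,0],B[bar][:,1],1))
E
```

```text
2925 ztop 125.5 n 908 top [ 529.6 -368.9] [65.7 35.5] 68.36885833740234 all [ 502. -406.    8.] [ 556. -334.  127.]
4602 ztop 121.7 n 1456 top [ 691.8 -282.3] [72.9 75.2] 23.14457130432129 all [ 649. -326.    8.] [ 737. -244.  124.]
1115 ztop 87.8 n 339 top [ 555.  -285.4] [45.  26.7] 7.750854969024658 all [ 531. -302.    8.] [ 580. -271.   90.]
656 ztop 68.7 n 181 top [ 504.2 -221.4] [36.  20.4] 58.15171813964844 all [ 487. -241.    8.] [ 523. -203.   70.]
155 (array([ 0,  0,  0,  4,  5,  4, 12, 27,  4,  0,  0,  0,  0,  0,  9,  7,  0,
        0,  0,  0,  0]), array([-150, -145, -140, -135, -130, -125, -120, -115, -110, -105, -100,
        -95,  -90,  -85,  -80,  -75,  -70,  -65,  -60,  -55,  -50,  -45]))
handle 388 [[-132.7, -11.0, 124.4], [-114.5, 8.9, 171.2], [-107.7, 15.8, 196.1]]
trig 134 [[-82.9, -10.6, 125.4], [-76.6, 9.5, 163.7], [-70.7, 14.3, 190.4]]
orange 97 [[137.8, -7.3, 32.3], [146.1, 8.8, 68.4], [175.7, 17.1, 100.6]]
label 190 [[-14.0, -23.4, 65.9], [13.2, 4.2, 69.0], [38.2, 15.9, 71.1]]
boxtop 1858 [[-62.2, -46.1, 64.7], [24.1, 7.6, 68.3], [152.9, 42.1, 70.9]]
((20.41552734375, -2.8518447875976562), (306.8684997558594, 96.81354522705078), 0.6689316034317017)
jawtop 162 [[155.7, -13.6, 98.3], [168.2, 2.0, 105.0], [175.5, 15.1, 107.7]]
bar 274 [[-41.1, -4.5, 85.2], [27.8, 1.3, 92.7], [93.0, 5.0, 96.5]]
[-0.00117328  0.91987919]
```

```bash
cat >> h.py <<'E'
def plan(xyz,yaw=None,n=None):
    "rows (cm, rad) from the measured pose to a TCP position and world yaw, tool down"
    s=r.sense(); p=np.array(s["eef_pos"]); y0=s["tcp_rot"][2]
    dy=0 if yaw is None else (yaw-y0+np.pi)%(2*np.pi)-np.pi
    d=np.array(xyz)-p; n=n or int(np.ceil(max(np.linalg.norm(d)/58,abs(dy)/.18)))
    for i in range(n):
        y=y0+dy*i/n; e=np.array([[np.cos(y),np.sin(y),0],[np.sin(y),-np.cos(y),0],[0,0,-1]])
        print(np.round(e@d/n/10,2).tolist(),round(-dy/n,3))
E
python3 -c "
from h import *
plan([555,-315,340],1.706,8)"
```

```text
[5.06, -1.65, 0.8] -0.167
[5.27, -0.78, 0.8] -0.167
[5.32, 0.11, 0.8] -0.167
[5.23, 0.99, 0.8] -0.167
[4.99, 1.85, 0.8] -0.167
[4.61, 2.66, 0.8] -0.167
[4.11, 3.39, 0.8] -0.167
[3.49, 4.03, 0.8] -0.167
```

Call:
{"fn": "apply_moves", "kwargs": {"deltas": [{"claw": -1,"delta_pos": [5.06,-1.65,0.8],"yaw": -0.167},{"claw": -1,"delta_pos": [5.27,-0.78,0.8],"yaw": -0.167},{"claw": -1,"delta_pos": [5.32,0.11,0.8],"yaw": -0.167},{"claw": -1,"delta_pos": [5.23,0.99,0.8],"yaw": -0.167},{"claw": -1,"delta_pos": [4.99,1.85,0.8],"yaw": -0.167},{"claw": -1,"delta_pos": [4.61,2.66,0.8],"yaw": -0.167},{"claw": -1,"delta_pos": [4.11,3.39,0.8],"yaw": -0.167},{"claw": -1,"delta_pos": [3.49,4.03,0.8],"yaw": -0.167}], "grip_force": 30}}

```text
clock: 1.2
eef_pos: [556.6, -314.3, 340.3]
tcp_rot: [-3.142, 0.0, 1.708]
contact_force: [0.4, -0.0, 0.3]
opening: 1.0
grasp_force: 0.0
```

Call:
{"fn": "apply_moves", "kwargs": {"deltas": [{"claw": -1,"delta_pos": [0,0,0],"yaw": 0},{"claw": -1,"delta_pos": [0,0,0],"yaw": 0}]}}

```text
clock: 1.45
eef_pos: [555.1, -315.6, 340.4]
tcp_rot: [-3.141, -0.0, 1.702]
contact_force: [-0.4, 0.1, -0.5]
opening: 1.001
grasp_force: 0.0
```

```bash
python3 - <<'E'
from h import *
s=r.sense();print(s["eef_pos"],s["tcp_rot"],s["qpos"])
f,P=get("wrist"); cv2.imwrite("pics/w1.png",f["img"])
z=f["z_map"];p=P[(z>0)&(abs(P[...,2]-86)<5)&(abs(P[...,0]-555)<45)&(abs(P[...,1]+285)<35)]
print(len(p),np.median(p[:,2]),cv2.minAreaRect(p[:,:2].astype(np.float32)),p.mean(0))
E
```

```text
[ 555.12133611 -315.57800674  340.43243247] [-3.14076632e+00 -2.02045664e-04  1.70215666e+00] [-5.19183112e-01  4.37428974e-01  1.65963911e+00 -3.92637118e-04
  1.04530452e+00 -6.50346435e-01]
1876 85.29932040955741 ((555.0281982421875, -282.00091552734375), (44.00096130371094, 22.22492218017578), 10.425504684448242) [ 554.90818589 -281.46889571   85.22749753]
```

View pics/w1.png

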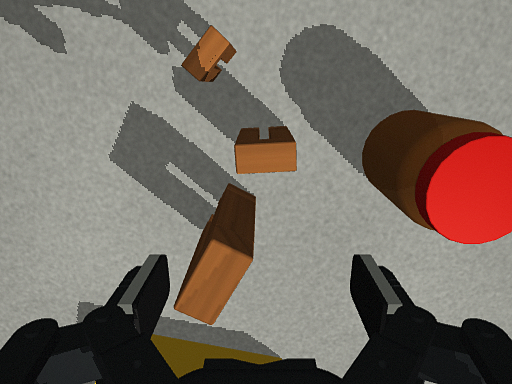

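```bash
python3 -c "
from h import *
plan([555,-282,340],1.753,1)"
```

```text
[3.38, 0.47, 0.06] -0.052
```

Call:
{"fn": "apply_moves", "kwargs": {"deltas": [{"claw": -1,"delta_pos": [3.38,0.47,0],"yaw": -0.052},{"claw": -1,"delta_pos": [0,0,4],"yaw": 0},{"claw": -1,"delta_pos": [0,0,4],"yaw": 0},{"claw": -1,"delta_pos": [0,0,3],"yaw": 0},{"claw": -1,"delta_pos": [0,0,0],"yaw": 0},{"claw": 1,"delta_pos": [0,0,0],"yaw": 0},{"claw": 1,"delta_pos": [0,0,0],"yaw": 0},{"claw": 1,"delta_pos": [0,0,0],"yaw": 0}], "grip_force": 30}}

```text
clock: 2.5
eef_pos: [556.0, -281.9, 232.3]
tcp_rot: [3.14, 0.002, 1.755]
contact_force: [-2.3, -0.8, 6.4]
opening: 0.509
grasp_force: 32.9
```

Call:
{"fn": "apply_moves", "kwargs": {"deltas": [{"claw": 1,"delta_pos": [0,0,0],"yaw": 0},{"claw": 1,"delta_pos": [0,0,0],"yaw": 0}]}}

```text
clock: 2.75
eef_pos: [556.0, -281.9, 232.4]
tcp_rot: [3.14, 0.002, 1.755]
contact_force: [-2.5, -0.6, 6.5]
opening: 0.513
grasp_force: 33.0
```

```bash
python3 -c "
from h import *
s=r.sense()['eef_pos']
plan([513.4,-51.4,375],1.389,6)"
```

```text
[3.91, 0.01, -2.38] 0.061
[3.9, -0.23, -2.38] 0.061
[3.88, -0.47, -2.38] 0.061
[3.84, -0.71, -2.38] 0.061
[3.79, -0.94, -2.38] 0.061
[3.73, -1.17, -2.38] 0.061
```

Call:
{"fn": "apply_moves", "kwargs": {"deltas": [{"claw": 1,"delta_pos": [0,0,-5],"yaw": 0},{"claw": 1,"delta_pos": [0,0,-5.1],"yaw": 0},{"claw": 1,"delta_pos": [3.91,0.01,-1],"yaw": 0.061},{"claw": 1,"delta_pos": [3.9,-0.23,-1],"yaw": 0.061},{"claw": 1,"delta_pos": [3.88,-0.47,-1],"yaw": 0.061},{"claw": 1,"delta_pos": [3.84,-0.71,-1],"yaw": 0.061},{"claw": 1,"delta_pos": [3.79,-0.94,-0.2],"yaw": 0.061},{"claw": 1,"delta_pos": [3.73,-1.17,0],"yaw": 0.061}]}}

```text
clock: 3.75
eef_pos: [512.7, -49.7, 374.8]
tcp_rot: [3.14, -0.0, 1.387]
contact_force: [-0.4, -0.0, -1.1]
opening: 0.509
grasp_force: 32.4
```

Call:
{"fn": "apply_moves", "kwargs": {"deltas": [{"claw": 1,"delta_pos": [0,0,0],"yaw": 0},{"claw": 1,"delta_pos": [0,0,0],"yaw": 0}]}}

```text
clock: 4.0
eef_pos: [513.2, -51.2, 374.2]
tcp_rot: [3.14, 0.0, 1.39]
contact_force: [0.7, -0.4, -0.1]
opening: 0.512
grasp_force: 32.4
```

```bash
python3 - <<'E'
from h import *
s=r.sense();print(s["eef_pos"],s["tcp_rot"],s["opening"])
T=tool();f,P=get("wrist"); cv2.imwrite("pics/w2.png",f["img"])
np.save("w2.npy",P); z=f["z_map"]
Pt=(P-T[:3,3])@T[:3,:3]  # tool coords
hsv=cv2.cvtColor(f["img"],cv2.COLOR_BGR2HSV)
org=(hsv[...,0]>4)&(hsv[...,0]<16)&(hsv[...,1]>215)&(z>0)&(hsv[...,2]>130)
print("orange",org.sum(),np.percentile(Pt[org],[2,50,98],axis=0).round(1).tolist() if org.sum() else 0)
bar=(z>0)&(abs(P[...,2]-94)<5)&(Pt[...,0]>0)&(Pt[...,0]<150)&(abs(Pt[...,1])<15)
b=Pt[bar]; print("bar",len(b),b.mean(0),np.polyfit(b[:,0],b[:,1],1),np.percentile(b,[2,98],axis=0))
box=(z>0)&(abs(P[...,2]-68)<3)&(Pt[...,0]>-20)&(Pt[...,0]<220)&(abs(Pt[...,1])<60)
b=Pt[box]; print("box",len(b),np.percentile(b,[.5,99.5],axis=0).round(1),cv2.minAreaRect(b[:,:2].astype(np.float32)))
E
```

```text
[513.18375029 -51.17987215 374.24956689] [3.14039867e+00 2.85963660e-04 1.39020992e+00] 0.511659843470895
orange 58 [[-30.2, -7.7, 305.7], [-24.7, -5.8, 307.0], [-19.2, 3.4, 308.4]]
bar 1486 [ 74.68111675  -0.6267205  280.87291895] [ 0.00440121 -0.95540742] [[  3.64984456  -3.43916434 279.4520952 ]
 [135.56411951   2.1019951  282.33050437]]
box 15585 [[ 27.4 -47.7 304.7]
 [142.8  41.5 308.7]] ((61.6542854309082, -3.015392303466797), (163.278076171875, 91.02931213378906), 0.06770499795675278)
```

View pics/w2.png

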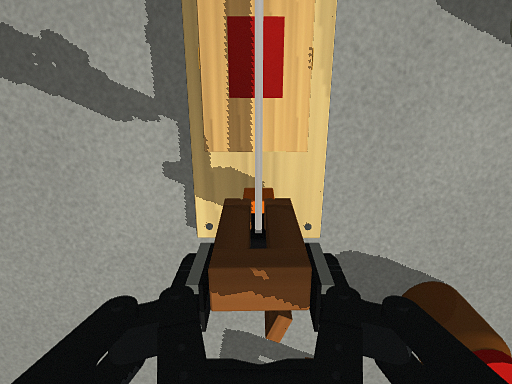

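```bash
python3 - <<'E'
from h import *
T=tool();P=np.load("w2.npy");Pt=(P-T[:3,3])@T[:3,:3]
hsv=cv2.cvtColor(cv2.imread("pics/w2.png"),cv2.COLOR_BGR2HSV)
w=(hsv[...,0]<20)&(hsv[...,1]>120)&(abs(Pt[...,1])<26)&(abs(Pt[...,0])<25)
z=Pt[...,2]
for a,b in ((135,150),(150,165),(165,180),(180,200),(200,215),(215,235)):
    q=Pt[w&(z>a)&(z<b)]; 
    if len(q)>5: print(a,len(q),np.percentile(q,[1,50,99],axis=0).round(1).tolist())
q=Pt[w&(z>205)&(z<240)]; print(np.histogram(q[:,1],np.arange(-24,25,2)))
c=(abs(Pt[...,1])<20)&(Pt[...,0]<30)&(Pt[...,0]>0)&(z>130)&(z<240)
print(np.median(Pt[c],axis=0))
box=(abs(P[...,2]-68)<3)&(abs(Pt[...,1])<40); x=Pt[box][:,0]; print(np.histogram(x,np.arange(20,34,1)))
E
```

```text
135 4750 [[-9.7, -21.2, 145.2], [2.4, -0.2, 146.6], [12.0, 21.4, 149.6]]
150 1605 [[10.7, -21.2, 150.1], [11.5, 0.2, 156.7], [12.3, 21.2, 164.8]]
165 979 [[10.7, -21.6, 165.2], [11.6, 4.7, 171.9], [12.2, 21.0, 179.8]]
180 1021 [[1.5, -22.1, 180.2], [11.6, 4.3, 189.2], [12.2, 20.6, 199.8]]
200 577 [[-4.4, -22.3, 200.2], [11.6, 4.0, 207.2], [12.2, 20.2, 214.8]]
215 561 [[-8.9, -22.6, 215.3], [11.5, 3.1, 225.1], [12.2, 20.1, 231.9]]
(array([24, 48, 50, 50, 51, 49, 48, 55, 72,  0,  0,  0,  0, 74, 70, 48, 48,
       50, 50, 49, 48, 47, 14,  0]), array([-24, -22, -20, -18, -16, -14, -12, -10,  -8,  -6,  -4,  -2,   0,
         2,   4,   6,   8,  10,  12,  14,  16,  18,  20,  22,  24]))
[ 11.36047836   0.67444735 157.37501683]
(array([  0,   0,   0,   0,   0,   0,   0,  82,  84,  82,  88,  87, 115]), array([20, 21, 22, 23, 24, 25, 26, 27, 28, 29, 30, 31, 32, 33]))
```

```bash
python3 - <<'E'
from h import *
T=tool();P=np.load("w2.npy");Pt=(P-T[:3,3])@T[:3,:3]
box=(abs(P[...,2]-68)<4)&(abs(Pt[...,1]+3)<42)&(Pt[...,0]>30)&(Pt[...,0]<140)&((Pt[...,1]<-8)|(Pt[...,1]>8))
q=Pt[box]; print(np.linalg.lstsq(np.c_[q[:,:2],np.ones(len(q))],q[:,2],rcond=None)[0])
g=(abs(P[...,2])<4)
q=Pt[g]; print(len(q),np.linalg.lstsq(np.c_[q[:,:2],np.ones(len(q))],q[:,2],rcond=None)[0])
t=(Pt[...,2]>143)&(Pt[...,2]<149)&(abs(Pt[...,1])<20)&(Pt[...,0]>-7)&(Pt[...,0]<9)
q=Pt[t]; print(len(q),np.linalg.lstsq(np.c_[q[:,:2],np.ones(len(q))],q[:,2],rcond=None)[0])
bar=(abs(P[...,2]-94)<3)&(Pt[...,0]>20)&(abs(Pt[...,1])<12);q=Pt[bar];print(np.percentile(q[:,1],[1,99]))
E
```

```text
[-2.46142466e-03  4.04953963e-04  3.06813215e+02]
121032 [-9.31841360e-04  4.88133096e-04  3.74788006e+02]
2987 [-4.99901643e-03  1.74611558e-02  1.46528846e+02]
[-3.44949357  2.07343569]
```

Call:
{"fn": "apply_moves", "kwargs": {"deltas": [{"claw": 1,"delta_pos": [0,0,4],"yaw": 0},{"claw": 1,"delta_pos": [0,0,2],"yaw": 0},{"claw": 1,"delta_pos": [0,0,2],"yaw": 0},{"claw": 1,"delta_pos": [0,0,2],"yaw": 0},{"claw": 1,"delta_pos": [0,0,1.2],"yaw": 0},{"claw": 1,"delta_pos": [0,0,0],"yaw": 0}]}}

```text
clock: 4.8
eef_pos: [512.9, -51.5, 261.1]
tcp_rot: [-3.14, 0.0, 1.388]
contact_force: [-0.6, 1.0, -0.2]
opening: 0.509
grasp_force: 32.4
```

Call:
{"fn": "apply_moves", "kwargs": {"deltas": [{"claw": 1,"delta_pos": [0,0,0.2],"yaw": 0},{"claw": 1,"delta_pos": [0,0,0.1],"yaw": 0},{"claw": 1,"delta_pos": [0,0,0],"yaw": 0}]}}

```text
clock: 5.18
eef_pos: [513.1, -50.9, 259.1]
tcp_rot: [3.141, -0.0, 1.389]
contact_force: [-0.9, 0.5, -0.6]
opening: 0.51
grasp_force: 32.4
```

Call:
{"fn": "apply_moves", "kwargs": {"deltas": [{"claw": 1,"delta_pos": [0.5,0,0.05],"yaw": 0},{"claw": 1,"delta_pos": [0.5,0,0],"yaw": 0},{"claw": 1,"delta_pos": [0.3,0,0],"yaw": 0},{"claw": 1,"delta_pos": [0.1,0,0],"yaw": 0},{"claw": 1,"delta_pos": [0,0,0],"yaw": 0}]}}

```text
clock: 5.8
eef_pos: [515.5, -37.0, 258.2]
tcp_rot: [-3.142, 0.0, 1.389]
contact_force: [-0.6, 0.2, -0.9]
opening: 0.509
grasp_force: 32.4
```

Call:
{"fn": "apply_moves", "kwargs": {"deltas": [{"claw": 1,"delta_pos": [0.1,0,0],"yaw": 0},{"claw": 1,"delta_pos": [0,0,0],"yaw": 0},{"claw": 1,"delta_pos": [0,0,0],"yaw": 0}]}}

```text
clock: 6.18
eef_pos: [515.7, -36.2, 258.2]
tcp_rot: [-3.142, 0.0, 1.389]
contact_force: [0.0, -0.8, -1.9]
opening: 0.512
grasp_force: 32.4
```

Call:
{"fn": "apply_moves", "kwargs": {"deltas": [{"claw": 1,"delta_pos": [0.1,0,0],"yaw": 0},{"claw": 1,"delta_pos": [0,0,0],"yaw": 0},{"claw": 1,"delta_pos": [0,0,0],"yaw": 0}]}}

```text
clock: 6.55
eef_pos: [515.9, -35.4, 258.2]
tcp_rot: [3.141, 0.0, 1.389]
contact_force: [-0.4, -3.6, -0.1]
opening: 0.508
grasp_force: 32.5
```

Call:
{"fn": "apply_moves", "kwargs": {"deltas": [{"claw": 1,"delta_pos": [0.05,0,0],"yaw": 0},{"claw": 1,"delta_pos": [0,0,0],"yaw": 0},{"claw": 0.0,"delta_pos": [0,0,0],"yaw": 0},{"claw": -0.6,"delta_pos": [0,0,0],"yaw": 0},{"claw": -1,"delta_pos": [0,0,0],"yaw": 0},{"claw": -1,"delta_pos": [0,0,0],"yaw": 0}]}}

```text
clock: 7.3
eef_pos: [516.0, -34.5, 258.2]
tcp_rot: [3.142, -0.0, 1.389]
contact_force: [-0.4, -0.6, -0.3]
opening: 0.999
grasp_force: 0.0
```

Call:
{"fn": "apply_moves", "kwargs": {"deltas": [{"claw": -1,"delta_pos": [0,0,-3],"yaw": 0},{"claw": -1,"delta_pos": [0,0,-5],"yaw": 0},{"claw": -1,"delta_pos": [-1.5,0,-4],"yaw": 0},{"claw": -1,"delta_pos": [-1.5,0,0],"yaw": 0},{"claw": -1,"delta_pos": [0,0,0],"yaw": 0}]}}

```text
clock: 7.92
eef_pos: [510.1, -64.8, 377.6]
tcp_rot: [-3.141, -0.0, 1.388]
contact_force: [0.4, 1.0, 0.2]
opening: 1.003
grasp_force: 0.0
```

```bash
python3 - <<'E'
from h import *
s=r.sense();print(s["eef_pos"],s["tcp_rot"])
T=tool();f,P=get("wrist"); np.save("w3.npy",P); f2,P2=get("side")
o=np.hstack([f["img"],cv2.resize(f2["img"][140:284,150:258],(288,384),interpolation=2)]); cv2.imwrite("pics/w3.png",o)
Pt=(P-T[:3,3])@T[:3,:3]
t=(abs(P[...,2]-112)<4)&(abs(Pt[...,1])<30)&(Pt[...,0]>-20)&(Pt[...,0]<70)
q=Pt[t]; print(len(q),np.median(P[t][:,2]),cv2.minAreaRect(q[:,:2].astype(np.float32)),np.linalg.lstsq(np.c_[q[:,:2],np.ones(len(q))],q[:,2],rcond=None)[0])
box=(abs(P[...,2]-68)<3)&(abs(Pt[...,1])<40)&(Pt[...,0]>20); print(np.percentile(Pt[box][:,0],[.2,50,99.8]))
E
```

```text
[510.07774382 -64.80239261 377.62566418] [-3.14102192e+00 -1.03328347e-05  1.38754293e+00]
1705 111.2722923523186 ((30.206501007080078, 0.6612491607666016), (44.0538215637207, 22.521684646606445), 89.9206771850586) [7.68460414e-03 1.76274909e-03 2.66159687e+02]
[ 41.16032937  97.40100065 143.75395779]
```

View pics/w3.png

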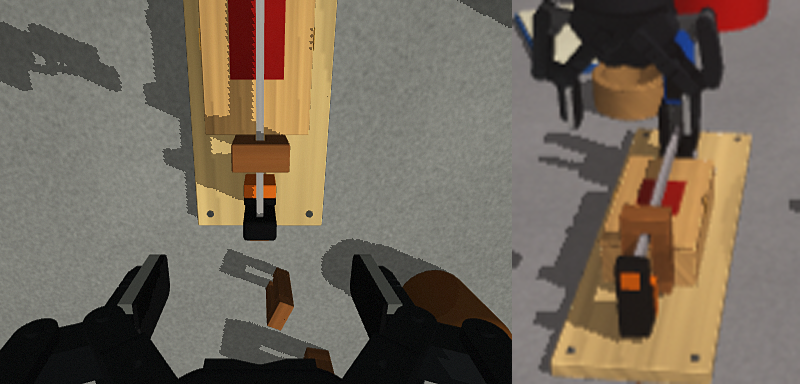

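```bash
python3 -c "
from h import *
plan([552.2,159.5,425],2.96,9)"
```

```text
[2.53, 0.01, -0.53] -0.175
[2.49, 0.45, -0.53] -0.175
[2.37, 0.87, -0.53] -0.175
[2.18, 1.27, -0.53] -0.175
[1.93, 1.63, -0.53] -0.175
[1.62, 1.94, -0.53] -0.175
[1.25, 2.19, -0.53] -0.175
[0.85, 2.38, -0.53] -0.175
[0.43, 2.49, -0.53] -0.175
```

Call:
{"fn": "apply_moves", "kwargs": {"deltas": [{"claw": -1,"delta_pos": [2.53,0,-1.3],"yaw": -0.175},{"claw": -1,"delta_pos": [2.49,0.45,-1.3],"yaw": -0.175},{"claw": -1,"delta_pos": [2.37,0.87,-1.1],"yaw": -0.175},{"claw": -1,"delta_pos": [2.18,1.27,-1],"yaw": -0.175},{"claw": -1,"delta_pos": [1.93,1.63,0],"yaw": -0.175},{"claw": -1,"delta_pos": [1.62,1.94,0],"yaw": -0.175},{"claw": -1,"delta_pos": [1.25,2.19,0],"yaw": -0.175},{"claw": -1,"delta_pos": [0.85,2.38,0],"yaw": -0.175}]}}

```text
clock: 9.02
eef_pos: [547.3, 135.8, 423.6]
tcp_rot: [-3.14, -0.002, 2.795]
contact_force: [-0.3, -0.0, -0.3]
opening: 0.997
grasp_force: 0.0
```

Call:
{"fn": "apply_moves", "kwargs": {"deltas": [{"claw": -1,"delta_pos": [0.43,2.49,0],"yaw": -0.175},{"claw": -1,"delta_pos": [0,0,0],"yaw": 0},{"claw": -1,"delta_pos": [0,0,0],"yaw": 0}]}}

```text
clock: 9.4
eef_pos: [551.7, 159.3, 424.1]
tcp_rot: [-3.14, -0.002, 2.962]
contact_force: [-0.2, 0.2, 0.5]
opening: 0.995
grasp_force: 0.0
```

```bash
python3 - <<'E'
from h import *
s=r.sense();print(s["eef_pos"],s["tcp_rot"],s["qpos"][5])
T=tool();f,P=get("wrist"); np.save("w4.npy",P); cv2.imwrite("pics/w4.png",f["img"])
Pt=(P-T[:3,3])@T[:3,:3]
hsv=cv2.cvtColor(f["img"],cv2.COLOR_BGR2HSV)
b=(hsv[...,0]>100)&(hsv[...,0]<130)&(hsv[...,1]>150)&(P[...,2]>115)&(P[...,2]<205)
for nm,m in(("handle",b&(Pt[...,1]>0)),("trig",b&(Pt[...,1]<0))):
    for a,c in((186,205),(150,186),(118,150)):
        q=Pt[m&(P[...,2]>a)&(P[...,2]<c)]
        if len(q)>10: print(nm,a,len(q),np.percentile(q,[1,50,99],axis=0).round(1).tolist())
bar=(abs(P[...,2]-94)<4)&(Pt[...,1]<-40)&(abs(Pt[...,0])<20);q=Pt[bar];print("bar",len(q),np.polyfit(q[:,1],q[:,0],1))
# scene check of trigger front / handle back in world via nothing moved
E
```

```text
[551.74750566 159.28614485 424.12746432] [-3.14048171e+00 -1.69407013e-03  2.96176961e+00] -1.1123547512868062
handle 186 1261 [[-12.2, 14.6, 228.5], [2.3, 25.2, 230.3], [13.6, 36.8, 237.3]]
handle 150 511 [[-6.1, 14.3, 238.4], [13.2, 22.7, 254.1], [13.8, 36.1, 273.7]]
handle 118 277 [[-16.1, 1.9, 274.8], [13.1, 22.6, 287.8], [16.0, 38.9, 305.5]]
trig 186 425 [[-10.5, -25.9, 234.3], [1.1, -20.9, 235.9], [11.6, -16.3, 237.8]]
trig 150 406 [[-8.7, -25.8, 238.4], [9.0, -15.6, 253.9], [11.9, -12.4, 273.4]]
trig 118 210 [[-16.0, -29.6, 274.2], [9.0, -11.8, 287.5], [15.7, -0.7, 304.5]]
bar 1418 [0.00186516 0.63600514]
```

View pics/w4.png

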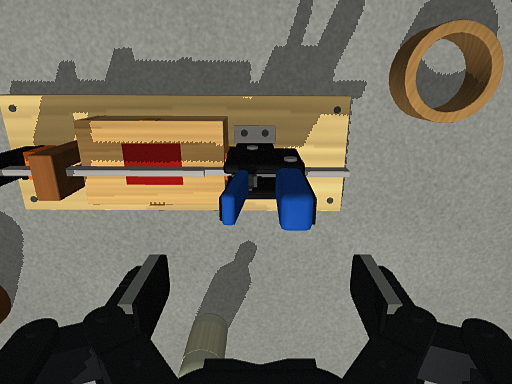

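Call:
{"fn": "apply_moves", "kwargs": {"deltas": [{"claw": -1,"delta_pos": [0.05,0.5,0],"yaw": 0},{"claw": -1,"delta_pos": [0,0,4],"yaw": 0},{"claw": -1,"delta_pos": [0,0,4],"yaw": 0},{"claw": -1,"delta_pos": [0,0,3.1],"yaw": 0},{"claw": -0.6,"delta_pos": [0,0,0],"yaw": 0},{"claw": -0.6,"delta_pos": [0,0,0],"yaw": 0},{"claw": -0.6,"delta_pos": [0,0,0],"yaw": 0}], "grip_force": 40}}

```text
clock: 10.32
eef_pos: [553.1, 164.4, 315.8]
tcp_rot: [3.14, 0.002, 2.963]
contact_force: [-0.1, -0.2, 0.4]
opening: 0.803
grasp_force: 0.1
```

Call:
{"fn": "apply_moves", "kwargs": {"deltas": [{"claw": -0.5,"delta_pos": [0,0,0],"yaw": 0},{"claw": -0.5,"delta_pos": [0,0,0],"yaw": 0}]}}

```text
clock: 10.58
eef_pos: [553.1, 165.1, 316.0]
tcp_rot: [3.139, 0.003, 2.963]
contact_force: [-0.3, 4.8, 6.2]
opening: 0.751
grasp_force: 4.1
```

Call:
{"fn": "apply_moves", "kwargs": {"deltas": [{"claw": -0.44,"delta_pos": [0,0.2,0],"yaw": 0},{"claw": -0.37,"delta_pos": [0,0.2,0],"yaw": 0},{"claw": -0.3,"delta_pos": [0,0.15,0],"yaw": 0},{"claw": -0.3,"delta_pos": [0,0,0],"yaw": 0}]}}

```text
clock: 11.08
eef_pos: [553.8, 169.7, 315.0]
tcp_rot: [3.141, 0.002, 2.964]
contact_force: [-0.0, -2.9, 5.4]
opening: 0.649
grasp_force: 4.5
```

Call:
{"fn": "apply_moves", "kwargs": {"deltas": [{"claw": -0.22,"delta_pos": [0,0.15,0],"yaw": 0},{"claw": -0.15,"delta_pos": [0,0.15,0],"yaw": 0},{"claw": -0.08,"delta_pos": [0,0.15,0],"yaw": 0},{"claw": -0.08,"delta_pos": [0,0,0],"yaw": 0}]}}

```text
clock: 11.58
eef_pos: [554.6, 174.2, 315.4]
tcp_rot: [3.141, 0.002, 2.964]
contact_force: [-1.8, -1.7, 11.2]
opening: 0.544
grasp_force: 7.8
```

Call:
{"fn": "apply_moves", "kwargs": {"deltas": [{"claw": 0.0,"delta_pos": [0,0.17,-0.1],"yaw": 0},{"claw": 0.08,"delta_pos": [0,0.1,0],"yaw": 0},{"claw": 0.08,"delta_pos": [0,0,0],"yaw": 0}]}}

```text
clock: 11.95
eef_pos: [555.1, 176.7, 316.2]
tcp_rot: [-3.141, 0.001, 2.964]
contact_force: [-1.1, -0.7, 10.4]
opening: 0.479
grasp_force: 40.0
```

```bash
cat >> h.py <<'E'
def gap():
    "jig frame from side camera: orange pad/jaw region vs caul"
    ex=np.array([-.181,-.9835]); o=np.array([531.7,47.9]); ey=np.array([.9835,-.181])
    out={}
    for n in ("scene","side"):
        f,P=get(n); h=cv2.cvtColor(f["img"],cv2.COLOR_BGR2HSV); D=P[...,:2]-o
        B=np.stack([D@ex,D@ey,P[...,2]],-1); ok=(f["z_map"]>0)&(abs(B[...,1])<30)&(B[...,0]<190)
        jt=ok&(abs(B[...,2]-104)<5)&(B[...,0]>85)&(h[...,2]<70)
        ct=ok&(abs(B[...,2]-111)<4)&(B[...,0]>70)&(B[...,0]<110)&(h[...,1]>100)&(h[...,2]>60)
        out[n]=[[len(B[m]),*np.percentile(B[m][:,0],[3,50,97]).round(1)] if m.any() else 0 for m in (jt,ct)]
    return out
E
python3 -c "
from h import *
print(gap())"
```

```text
{'scene': [[43, np.float64(140.1), np.float64(147.8), np.float64(154.9)], [88, np.float64(80.1), np.float64(90.5), np.float64(100.6)]], 'side': [[73, np.float64(137.3), np.float64(147.3), np.float64(153.6)], [129, np.float64(77.4), np.float64(90.6), np.float64(98.4)]]}
```

Call:
{"fn": "apply_moves", "kwargs": {"deltas": [{"claw": -0.15,"delta_pos": [0,-0.4,0],"yaw": 0},{"claw": -0.4,"delta_pos": [0,-0.5,0],"yaw": 0},{"claw": -0.56,"delta_pos": [0,-0.3,0],"yaw": 0},{"claw": -0.56,"delta_pos": [0,0,0],"yaw": 0}]}}

```text
clock: 12.55
eef_pos: [552.2, 164.6, 314.8]
tcp_rot: [-3.141, -0.001, 2.964]
contact_force: [-1.2, -0.9, -1.0]
opening: 0.779
grasp_force: 0.9
```

Call:
{"fn": "apply_moves", "kwargs": {"deltas": [{"claw": -0.35,"delta_pos": [0,0.4,0],"yaw": 0},{"claw": -0.1,"delta_pos": [0,0.5,0],"yaw": 0},{"claw": 0.08,"delta_pos": [0,0.3,0],"yaw": 0},{"claw": 0.08,"delta_pos": [0,0,0],"yaw": 0}]}}

```text
clock: 13.05
eef_pos: [555.0, 176.9, 316.9]
tcp_rot: [-3.141, 0.001, 2.965]
contact_force: [-3.8, -3.0, 17.5]
opening: 0.476
grasp_force: 41.4
```

```bash
python3 -c "
from h import *
print(gap())"
```

```text
{'scene': [[46, np.float64(134.8), np.float64(142.5), np.float64(151.1)], [90, np.float64(79.7), np.float64(91.3), np.float64(100.5)]], 'side': [[76, np.float64(132.9), np.float64(143.1), np.float64(149.1)], [132, np.float64(76.7), np.float64(91.3), np.float64(99.2)]]}
```

Call:
{"fn": "apply_moves", "kwargs": {"deltas": [{"claw": -0.15,"delta_pos": [0,-0.4,0],"yaw": 0},{"claw": -0.4,"delta_pos": [0,-0.5,0],"yaw": 0},{"claw": -0.56,"delta_pos": [0,-0.3,0],"yaw": 0},{"claw": -0.56,"delta_pos": [0,0,0],"yaw": 0},{"claw": -0.35,"delta_pos": [0,0.4,0],"yaw": 0},{"claw": -0.1,"delta_pos": [0,0.5,0],"yaw": 0},{"claw": 0.08,"delta_pos": [0,0.3,0],"yaw": 0},{"claw": 0.08,"delta_pos": [0,0,0],"yaw": 0}]}}

```text
clock: 14.15
eef_pos: [555.0, 176.9, 316.8]
tcp_rot: [-3.141, 0.001, 2.965]
contact_force: [-3.6, -3.0, 16.1]
opening: 0.476
grasp_force: 41.4
```

Call:
{"fn": "apply_moves", "kwargs": {"deltas": [{"claw": -0.15,"delta_pos": [0,-0.4,0],"yaw": 0},{"claw": -0.4,"delta_pos": [0,-0.5,0],"yaw": 0},{"claw": -0.56,"delta_pos": [0,-0.3,0],"yaw": 0},{"claw": -0.56,"delta_pos": [0,0,0],"yaw": 0},{"claw": -0.35,"delta_pos": [0,0.4,0],"yaw": 0},{"claw": -0.1,"delta_pos": [0,0.5,0],"yaw": 0},{"claw": 0.08,"delta_pos": [0,0.3,0],"yaw": 0},{"claw": 0.08,"delta_pos": [0,0,0],"yaw": 0}]}}

```text
clock: 15.15
eef_pos: [555.0, 176.9, 316.8]
tcp_rot: [-3.141, 0.001, 2.965]
contact_force: [-4.4, -3.1, 15.9]
opening: 0.479
grasp_force: 41.4
```

```bash
python3 - <<'E'
from h import *
print(gap())
o=[]
for n,bb in(("scene",(165,170,255,235)),("side",(175,200,235,275))):
    f=r.grab_frame(n); u0,v0,u1,v1=bb; o.append(cv2.resize(f["img"][v0:v1,u0:u1],(400,int(400*(v1-v0)/(u1-u0))),interpolation=2))
h=max(i.shape[0] for i in o); o=[cv2.copyMakeBorder(i,0,h-i.shape[0],0,0,0) for i in o]
cv2.imwrite("pics/g1.png",np.hstack(o))
E
```

```text
{'scene': [[45, np.float64(126.1), np.float64(135.4), np.float64(142.4)], [88, np.float64(79.0), np.float64(90.6), np.float64(100.8)]], 'side': [[75, np.float64(124.3), np.float64(135.2), np.float64(140.6)], [127, np.float64(76.4), np.float64(90.4), np.float64(98.4)]]}
```

View pics/g1.png

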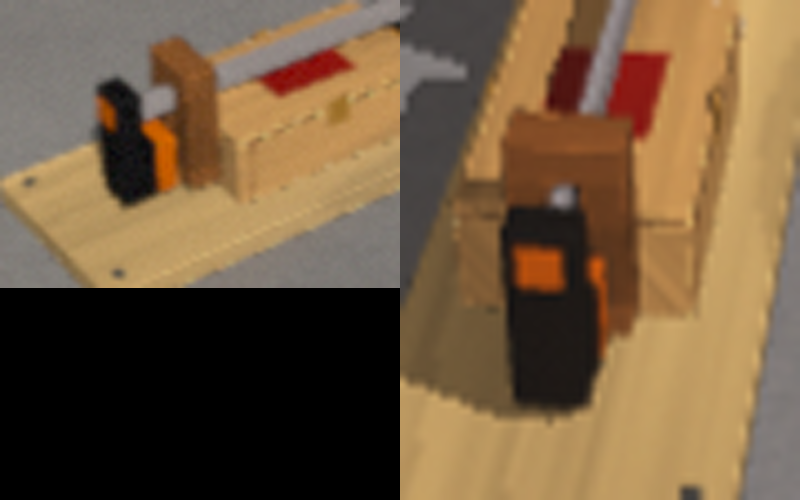

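Call:
{"fn": "apply_moves", "kwargs": {"deltas": [{"claw": -0.15,"delta_pos": [0,-0.4,0],"yaw": 0},{"claw": -0.4,"delta_pos": [0,-0.5,0],"yaw": 0},{"claw": -0.56,"delta_pos": [0,-0.3,0],"yaw": 0},{"claw": -0.56,"delta_pos": [0,0,0],"yaw": 0},{"claw": -0.35,"delta_pos": [0,0.4,0],"yaw": 0},{"claw": -0.1,"delta_pos": [0,0.5,0],"yaw": 0},{"claw": -0.08,"delta_pos": [0,0.1,0],"yaw": 0},{"claw": -0.08,"delta_pos": [0,0,0],"yaw": 0}]}}

```text
clock: 16.35
eef_pos: [554.6, 174.6, 315.7]
tcp_rot: [-3.14, 0.001, 2.965]
contact_force: [-1.6, -5.0, 7.0]
opening: 0.543
grasp_force: 4.9
```

Call:
{"fn": "apply_moves", "kwargs": {"deltas": [{"claw": 0,"delta_pos": [0,0.1,0],"yaw": 0},{"claw": 0,"delta_pos": [0,0,0],"yaw": 0}]}}

```text
clock: 16.6
eef_pos: [554.8, 176.0, 316.0]
tcp_rot: [-3.141, 0.001, 2.964]
contact_force: [-2.2, -2.0, 8.7]
opening: 0.5
grasp_force: 7.3
```

Call:
{"fn": "apply_moves", "kwargs": {"deltas": [{"claw": 0.06,"delta_pos": [0,0.1,0],"yaw": 0},{"claw": 0.06,"delta_pos": [0,0,0],"yaw": 0}]}}

```text
clock: 16.85
eef_pos: [555.0, 176.9, 316.4]
tcp_rot: [-3.141, 0.001, 2.964]
contact_force: [-3.1, -2.8, 12.2]
opening: 0.485
grasp_force: 40.1
```

```bash
python3 - <<'E'
from h import *
print(gap())
o=[]
for n,bb in(("scene",(165,170,255,235)),("side",(175,200,235,275))):
    f=r.grab_frame(n); u0,v0,u1,v1=bb; o.append(cv2.resize(f["img"][v0:v1,u0:u1],(400,int(400*(v1-v0)/(u1-u0))),interpolation=2))
h=max(i.shape[0] for i in o); o=[cv2.copyMakeBorder(i,0,h-i.shape[0],0,0,0) for i in o]
cv2.imwrite("pics/g2.png",np.hstack(o))
E
```

```text
{'scene': [[42, np.float64(122.3), np.float64(132.0), np.float64(139.4)], [87, np.float64(79.7), np.float64(90.8), np.float64(101.6)]], 'side': [[72, np.float64(120.7), np.float64(132.1), np.float64(137.1)], [137, np.float64(76.6), np.float64(91.1), np.float64(98.8)]]}
```

View pics/g2.png

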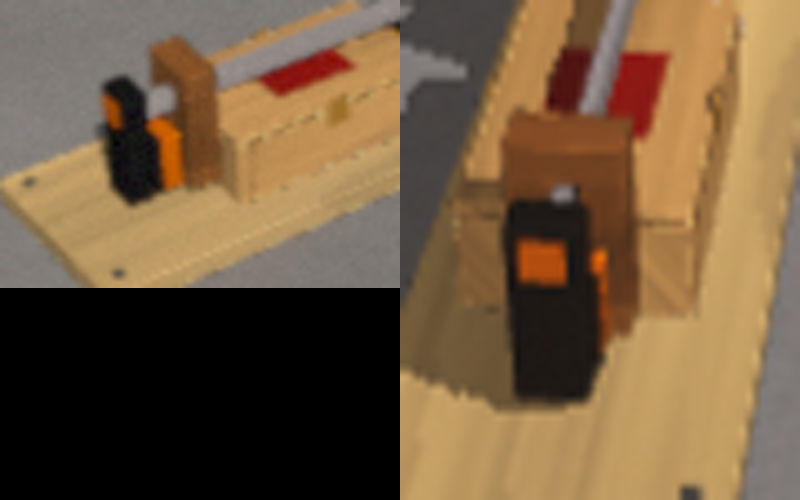

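Call:
{"fn": "apply_moves", "kwargs": {"deltas": [{"claw": -0.15,"delta_pos": [0,-0.4,0],"yaw": 0},{"claw": -0.4,"delta_pos": [0,-0.5,0],"yaw": 0},{"claw": -0.56,"delta_pos": [0,-0.3,0],"yaw": 0},{"claw": -0.56,"delta_pos": [0,0,0],"yaw": 0},{"claw": -0.35,"delta_pos": [0,0.4,0],"yaw": 0},{"claw": -0.22,"delta_pos": [0,0.25,0],"yaw": 0},{"claw": -0.22,"delta_pos": [0,0,0],"yaw": 0},{"claw": -0.22,"delta_pos": [0,0,0],"yaw": 0}]}}

```text
clock: 18.05
eef_pos: [553.9, 171.5, 315.6]
tcp_rot: [3.142, 0.001, 2.964]
contact_force: [-0.8, -1.3, 5.9]
opening: 0.612
grasp_force: 4.8
```

Call:
{"fn": "apply_moves", "kwargs": {"deltas": [{"claw": -0.18,"delta_pos": [0,0.08,0],"yaw": 0},{"claw": -0.18,"delta_pos": [0,0,0],"yaw": 0}]}}

```text
clock: 18.3
eef_pos: [554.1, 172.2, 315.8]
tcp_rot: [3.142, 0.001, 2.964]
contact_force: [-1.6, -1.5, 8.1]
opening: 0.59
grasp_force: 6.3
```

Call:
{"fn": "apply_moves", "kwargs": {"deltas": [{"claw": -0.14,"delta_pos": [0,0.09,0],"yaw": 0},{"claw": -0.14,"delta_pos": [0,0,0],"yaw": 0}]}}

```text
clock: 18.55
eef_pos: [554.3, 173.1, 315.9]
tcp_rot: [-3.142, 0.001, 2.964]
contact_force: [-1.1, -2.6, 8.6]
opening: 0.572
grasp_force: 6.5
```

Call:
{"fn": "apply_moves", "kwargs": {"deltas": [{"claw": -0.1,"delta_pos": [0,0.08,0],"yaw": 0},{"claw": -0.1,"delta_pos": [0,0,0],"yaw": 0}]}}

```text
clock: 18.8
eef_pos: [554.4, 173.9, 316.0]
tcp_rot: [3.142, 0.001, 2.964]
contact_force: [-2.3, -2.8, 9.9]
opening: 0.552
grasp_force: 7.1
```

Call:
{"fn": "apply_moves", "kwargs": {"deltas": [{"claw": -0.06,"delta_pos": [0,0.09,0],"yaw": 0},{"claw": -0.06,"delta_pos": [0,0,0],"yaw": 0}]}}

```text
clock: 19.05
eef_pos: [554.6, 174.7, 316.1]
tcp_rot: [-3.142, 0.001, 2.964]
contact_force: [-1.8, -2.5, 9.8]
opening: 0.528
grasp_force: 7.7
```

Call:
{"fn": "apply_moves", "kwargs": {"deltas": [{"claw": -0.02,"delta_pos": [0,0.08,0],"yaw": 0},{"claw": -0.02,"delta_pos": [0,0,0],"yaw": 0}]}}

```text
clock: 19.3
eef_pos: [554.8, 175.6, 316.3]
tcp_rot: [3.142, 0.001, 2.964]
contact_force: [-2.4, -2.3, 11.1]
opening: 0.51
grasp_force: 8.7
```

```bash
python3 -c "
from h import *
print(gap())"
```

```text
{'scene': [[46, np.float64(119.9), np.float64(128.4), np.float64(136.4)], [89, np.float64(79.7), np.float64(90.8), np.float64(101.1)]], 'side': [[71, np.float64(118.9), np.float64(128.8), np.float64(135.2)], [128, np.float64(77.1), np.float64(91.3), np.float64(98.8)]]}
```

Call:
{"fn": "apply_moves", "kwargs": {"deltas": [{"claw": 0.01,"delta_pos": [0,0.06,0],"yaw": 0},{"claw": 0.01,"delta_pos": [0,0,0],"yaw": 0}]}}

```text
clock: 19.65
eef_pos: [554.9, 176.2, 316.3]
tcp_rot: [3.141, 0.001, 2.964]
contact_force: [-2.5, -3.1, 12.0]
opening: 0.494
grasp_force: 9.4
```

Call:
{"fn": "apply_moves", "kwargs": {"deltas": [{"claw": 0.03,"delta_pos": [0,0.06,0],"yaw": 0},{"claw": 0.03,"delta_pos": [0,0,0],"yaw": 0}]}}

```text
clock: 19.9
eef_pos: [555.0, 176.5, 316.5]
tcp_rot: [-3.141, 0.001, 2.964]
contact_force: [-3.6, -4.0, 14.3]
opening: 0.491
grasp_force: 16.7
```

```bash
python3 - <<'E'
from h import *
print(gap(), gap())
# orange pad profile in jig frame from both cameras, and the caul's outer face
ex=np.array([-.181,-.9835]); o=np.array([531.7,47.9]); ey=np.array([.9835,-.181])
for n in("scene","side"):
    f,P=get(n); h=cv2.cvtColor(f["img"],cv2.COLOR_BGR2HSV); D=P[...,:2]-o; B=np.stack([D@ex,D@ey,P[...,2]],-1)
    m=(f["z_map"]>0)&(abs(B[...,1])<30)&(B[...,0]>75)&(B[...,0]<150)&(B[...,2]>25)
    og=m&(h[...,0]>5)&(h[...,0]<18)&(h[...,1]>200)&(h[...,2]>120)&(B[...,2]<75); q=B[og]
    print(n,"pad",len(q),np.percentile(q,[3,50,97],axis=0).round(1).tolist())
    c=m&(B[...,1]>18)&(B[...,2]<105)&(B[...,2]>40)&~og; q=B[c]; print("caul side",len(q),np.percentile(q,[3,50,97],axis=0).round(1).tolist())
    c=m&(abs(B[...,1])<22)&(B[...,2]<107)&(B[...,2]>98)&(h[...,1]>100)&(B[...,0]<115); q=B[c]; print("caul front",len(q),np.percentile(q[:,0],[10,50,90]).round(1))
E
```

```text
{'scene': [[44, np.float64(119.2), np.float64(127.6), np.float64(136.1)], [87, np.float64(79.3), np.float64(90.9), np.float64(101.0)]], 'side': [[71, np.float64(116.5), np.float64(128.6), np.float64(133.7)], [133, np.float64(77.1), np.float64(91.3), np.float64(98.8)]]} {'scene': [[46, np.float64(119.2), np.float64(127.9), np.float64(135.3)], [92, np.float64(79.7), np.float64(90.8), np.float64(100.6)]], 'side': [[72, np.float64(118.5), np.float64(127.6), np.float64(133.8)], [124, np.float64(76.8), np.float64(90.3), np.float64(98.9)]]}
scene pad 72 [[98.4, -3.8, 32.1], [105.0, 12.8, 57.2], [111.1, 16.1, 70.0]]
caul side 156 [[77.6, 18.4, 42.4], [89.1, 21.2, 68.1], [100.6, 26.7, 101.9]]
caul front 27 [ 86.6  99.  100.8]
side pad 11 [[97.3, 9.7, 34.8], [101.1, 12.7, 66.4], [107.1, 13.6, 69.7]]
caul side 71 [[75.4, 18.2, 41.4], [92.2, 20.9, 64.6], [98.6, 27.7, 101.9]]
caul front 60 [95.8 97.1 98.5]
```

Call:
{"fn": "apply_moves", "kwargs": {"deltas": [{"claw": -0.15,"delta_pos": [0,-0.4,0],"yaw": 0},{"claw": -0.4,"delta_pos": [0,-0.5,0],"yaw": 0},{"claw": -0.56,"delta_pos": [0,-0.3,0],"yaw": 0},{"claw": -0.56,"delta_pos": [0,0,0],"yaw": 0},{"claw": -0.35,"delta_pos": [0,0.4,0],"yaw": 0},{"claw": -0.22,"delta_pos": [0,0.25,0],"yaw": 0},{"claw": -0.22,"delta_pos": [0,0,0],"yaw": 0},{"claw": -0.22,"delta_pos": [0,0,0],"yaw": 0}]}}

```text
clock: 21.2
eef_pos: [554.0, 171.4, 315.8]
tcp_rot: [-3.141, 0.001, 2.964]
contact_force: [-2.2, -1.8, 6.7]
opening: 0.61
grasp_force: 7.4
```

```bash
python3 -c "
from h import *
print(gap(),gap())"
```

```text
{'scene': [[47, np.float64(120.2), np.float64(128.4), np.float64(135.3)], [89, np.float64(78.8), np.float64(91.0), np.float64(101.1)]], 'side': [[72, np.float64(117.5), np.float64(128.6), np.float64(133.4)], [128, np.float64(76.8), np.float64(90.7), np.float64(98.2)]]} {'scene': [[45, np.float64(119.1), np.float64(126.8), np.float64(135.3)], [87, np.float64(79.4), np.float64(91.3), np.float64(101.3)]], 'side': [[74, np.float64(116.8), np.float64(128.8), np.float64(134.4)], [130, np.float64(77.6), np.float64(90.5), np.float64(98.9)]]}
```

Call:
{"fn": "apply_moves", "kwargs": {"deltas": [{"claw": -0.18,"delta_pos": [0,0.08,0],"yaw": 0},{"claw": -0.18,"delta_pos": [0,0,0],"yaw": 0}]}}

```text
clock: 21.65
eef_pos: [554.1, 172.2, 316.1]
tcp_rot: [-3.141, 0.001, 2.964]
contact_force: [-1.7, -2.8, 9.7]
opening: 0.594
grasp_force: 9.2
```

Call:
{"fn": "apply_moves", "kwargs": {"deltas": [{"claw": -0.14,"delta_pos": [0,0.09,0],"yaw": 0},{"claw": -0.14,"delta_pos": [0,0,0],"yaw": 0}]}}

```text
clock: 21.9
eef_pos: [554.3, 173.1, 316.4]
tcp_rot: [-3.141, 0.001, 2.964]
contact_force: [-3.2, -1.3, 12.1]
opening: 0.575
grasp_force: 9.8
```

Call:
{"fn": "apply_moves", "kwargs": {"deltas": [{"claw": -0.1,"delta_pos": [0,0.08,0],"yaw": 0},{"claw": -0.1,"delta_pos": [0,0,0],"yaw": 0},{"claw": -0.1,"delta_pos": [0,0,0],"yaw": 0}]}}

```text
clock: 22.28
eef_pos: [554.4, 173.9, 316.5]
tcp_rot: [-3.141, 0.001, 2.964]
contact_force: [-3.4, -1.9, 13.4]
opening: 0.55
grasp_force: 10.8
```

```bash
python3 - <<'E'
from h import *
print(gap(),gap(),r.sense()["grasp_force"],r.sense()["opening"])
f=r.grab_frame("scene"); f2=r.grab_frame("side")
a=cv2.resize(f["img"][170:235,165:255],(400,289),interpolation=2); b=cv2.resize(f2["img"][200:275,175:235],(240,289),interpolation=2)
cv2.imwrite("pics/g3.png",np.hstack([a,b]))
E
```

```text
{'scene': [[42, np.float64(118.6), np.float64(126.1), np.float64(132.9)], [88, np.float64(79.7), np.float64(91.1), np.float64(100.7)]], 'side': [[75, np.float64(115.9), np.float64(126.4), np.float64(133.6)], [134, np.float64(76.9), np.float64(90.6), np.float64(98.8)]]} {'scene': [[41, np.float64(118.1), np.float64(126.5), np.float64(134.1)], [88, np.float64(80.2), np.float64(91.3), np.float64(100.9)]], 'side': [[73, np.float64(116.0), np.float64(126.4), np.float64(132.9)], [132, np.float64(77.3), np.float64(90.9), np.float64(98.6)]]} 10.832226768834516 0.5512264006110972
```

View pics/g3.png

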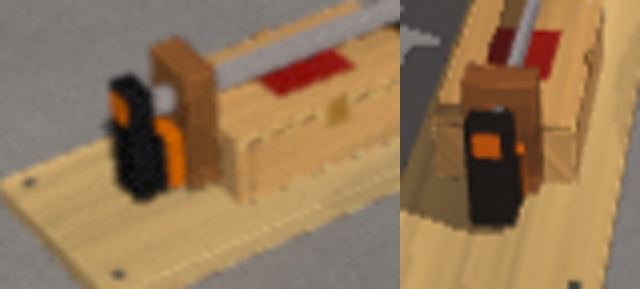

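```bash
python3 - <<'E'
from h import *
ex=np.array([-.181,-.9835]); o=np.array([531.7,47.9]); ey=np.array([.9835,-.181])
def st(P,I):
    h=cv2.cvtColor(I,cv2.COLOR_BGR2HSV); D=P[...,:2]-o; B=np.stack([D@ex,D@ey,P[...,2]],-1)
    ok=(abs(B[...,1])<30)&(B[...,0]<190)
    jt=ok&(abs(B[...,2]-104)<5)&(B[...,0]>85)&(h[...,2]<70)
    c=ok&(B[...,2]>20)&(B[...,2]<104)&(B[...,0]>80)&(abs(B[...,1])<20)
    og=c&(h[...,0]>4)&(h[...,0]<18)&(h[...,1]>200)&(h[...,2]>110)&(B[...,2]>60)
    return [len(B[jt]),*np.percentile(B[jt][:,0],[3,25,50,75,97]).round(1)],[len(B[og]),*np.percentile(B[og][:,0],[3,25,50,75,97]).round(1)]
for n in("scene","side"):
    print(n,"init",st(np.load(n+"0.npy"),cv2.imread(f"pics/{n}0.png")))
    f,P=get(n); print(n,"now",st(P,f["img"]))
    # jaw image shift by template match, back-projected at the jaw's depth
    a=cv2.imread(f"pics/{n}0.png")
    P0=np.load(n+"0.npy"); h=cv2.cvtColor(a,cv2.COLOR_BGR2HSV)
    D=P0[...,:2]-o; x=D@ex; y=D@ey
    m=(x>136)&(x<185)&(abs(y)<22)&(P0[...,2]>80)&(P0[...,2]<112)&(h[...,2]<90); v,u=np.where(m)
    u0,u1,v0,v1=u.min(),u.max()+1,v.min(),v.max()+1
    S=8; t=cv2.resize(a[v0:v1,u0:u1],None,fx=S,fy=S,interpolation=2); g=cv2.resize(f["img"][v0-30:v1+15,u0-10:u1+30],None,fx=S,fy=S,interpolation=2)
    rr=cv2.matchTemplate(g,t,cv2.TM_CCOEFF_NORMED); _,mx,_,l=cv2.minMaxLoc(rr)
    du=l[0]/S-10; dv=l[1]/S-30
    Rm=R.from_euler("xyz",f["rotation"]).as_matrix()
    def proj(p): c=(p-np.array(f["eye"]))@Rm; return np.array([f["cx"]-f["fx"]*c[0]/c[2],f["cy"]+f["fy"]*c[1]/c[2]])
    p0=np.r_[o+ex*155,100]; s=[proj(np.r_[o+ex*(155-d),100])-proj(p0) for d in (20,30,35)]
    print("shift px",du,dv,mx,"pred 20/30/35",np.round(s,2).tolist())
# wrist frame before pumping: pad and block, tool coords
P=np.load("w3.npy"); I=cv2.imread("pics/w3.png")[:,:512]; h=cv2.cvtColor(I,cv2.COLOR_BGR2HSV)
D=P[...,:2]-o; x=D@ex; y=D@ey; z=P[...,2]
og=(h[...,0]>4)&(h[...,0]<18)&(h[...,1]>200)&(h[...,2]>110)&(x>100)&(x<160)&(abs(y)<20)
for a,b in((20,60),(60,75),(75,110)): 
    k=og&(z>a)&(z<b); print(a,k.sum(),np.percentile(x[k],[2,50,98]).round(1) if k.any() else 0)
k=(abs(z-111.3)<3)&(abs(y)<20)&(x>60)&(x<110); print("caul top x",np.percentile(x[k],[1,99]).round(1))
E
```

```text
scene init ([46, np.float64(146.7), np.float64(150.5), np.float64(153.4), np.float64(158.2), np.float64(161.0)], [43, np.float64(125.8), np.float64(129.5), np.float64(134.0), np.float64(162.2), np.float64(164.5)])
scene now ([42, np.float64(118.6), np.float64(122.7), np.float64(126.3), np.float64(130.9), np.float64(133.5)], [43, np.float64(98.4), np.float64(102.4), np.float64(106.8), np.float64(134.2), np.float64(136.8)])
shift px 8.75 -3.375 0.9595577120780945 pred 20/30/35 [[6.55, -2.57], [9.79, -3.84], [11.4, -4.47]]
side init ([76, np.float64(142.5), np.float64(147.8), np.float64(154.0), np.float64(157.5), np.float64(160.1)], [55, np.float64(127.3), np.float64(159.3), np.float64(160.5), np.float64(161.1), np.float64(162.1)])
side now ([72, np.float64(117.1), np.float64(120.9), np.float64(126.2), np.float64(130.8), np.float64(132.7)], [46, np.float64(99.3), np.float64(132.4), np.float64(133.7), np.float64(134.5), np.float64(135.8)])
shift px 2.125 -7.5 0.9383558630943298 pred 20/30/35 [[1.64, -5.49], [2.44, -8.16], [2.83, -9.47]]
20 1 [119.7 119.7 119.7]
60 308 [119.5 125.3 131.4]
75 0 0
caul top x [73.6 95.5]
```

Call:
{"fn": "apply_moves", "kwargs": {"deltas": [{"claw": -0.06,"delta_pos": [0,0.09,0],"yaw": 0},{"claw": -0.06,"delta_pos": [0,0,0],"yaw": 0},{"claw": -0.06,"delta_pos": [0,0,0],"yaw": 0},{"claw": -0.06,"delta_pos": [0,0,0],"yaw": 0}]}}

```text
clock: 23.18
eef_pos: [554.7, 174.7, 316.7]
tcp_rot: [-3.141, 0.001, 2.964]
contact_force: [-3.3, -2.3, 14.7]
opening: 0.53
grasp_force: 11.5
```

```bash
python3 - <<'E'
from h import *
g=[gap() for _ in range(4)]
for n in("scene","side"): print(n,np.mean([[x[n][0][2],x[n][1][2],x[n][1][3]] for x in g],axis=0))
s=r.sense();print(s["grasp_force"],s["opening"],s["contact_force"],s["clock"])
ex=np.array([-.181,-.9835]); o=np.array([531.7,47.9]); ey=np.array([.9835,-.181])
# pad thickness visible (jaw front plane .. caul) at several heights, scene view
f,P=get("scene");h=cv2.cvtColor(f["img"],cv2.COLOR_BGR2HSV)
def tk(P,I,z0,z1):
    h=cv2.cvtColor(I,cv2.COLOR_BGR2HSV);D=P[...,:2]-o;x=D@ex;y=D@ey
    k=(h[...,0]>4)&(h[...,0]<18)&(h[...,1]>200)&(h[...,2]>110)&(x>85)&(x<145)&(y>5)&(y<20)&(P[...,2]>z0)&(P[...,2]<z1)
    return k.sum(),np.ptp(np.percentile(x[k],[3,97])).round(1)
for z in((28,48),(48,75)): print("pad px,extent init",tk(np.load("scene0.npy"),cv2.imread("pics/scene0.png"),*z),"now",tk(P,f["img"],*z))
E
```

```text
scene [126.025  90.8   100.975]
side [125.95  90.65  98.8 ]
11.449262558016926 0.5324204654100261 [-3.86509186 -3.3422842  15.20828805] 23.575
pad px,extent init (np.int64(25), np.float64(11.5)) now (np.int64(20), np.float64(8.4))
pad px,extent init (np.int64(28), np.float64(10.1)) now (np.int64(37), np.float64(10.8))
```

```bash
python3 - <<'E'
from h import *
f=[r.grab_frame("scene")["img"] for _ in range(3)]
def area(c):
    h=cv2.cvtColor(c,cv2.COLOR_BGR2HSV).astype(int); c=c.astype(int)
    out=[]
    for thr in(80,100,120):
        m=((c[...,2]-c[...,0])>thr)&(h[...,1]>190); m[:115]=0; m[:,:120]=0; m[200:]=0; m[:,215:]=0
        out.append(int(m.sum()))
    ys,xs=np.where(m); return out,(xs.min(),xs.max(),ys.min(),ys.max())
g=lambda i:cv2.resize(i[170:235,165:255],(400,289),interpolation=2)
ld=lambda p:cv2.imread(p)[:289,:400]
for n,c in[("g1",ld("pics/g1.png")),("g2",ld("pics/g2.png")),("g3",ld("pics/g3.png"))]+[("now",g(i)) for i in f]: print(n,area(c))
E
```

```text
g1 ([1702, 1574, 1418], (np.int64(143), np.int64(177), np.int64(120), np.int64(190)))
g2 ([1787, 1583, 1423], (np.int64(148), np.int64(183), np.int64(118), np.int64(188)))
g3 ([1599, 1400, 1209], (np.int64(120), np.int64(185), np.int64(115), np.int64(186)))
now ([1602, 1368, 1181], (np.int64(120), np.int64(185), np.int64(115), np.int64(186)))
now ([1573, 1354, 1154], (np.int64(120), np.int64(185), np.int64(115), np.int64(186)))
now ([1594, 1341, 1151], (np.int64(120), np.int64(185), np.int64(115), np.int64(186)))
```

```bash
python3 - <<'E'
from h import *
f=[r.grab_frame("scene")["img"] for _ in range(3)]
def area(c):
    h=cv2.cvtColor(c,cv2.COLOR_BGR2HSV).astype(int); c=c.astype(int); out=[]
    for thr in(80,100,120):
        m=((c[...,2]-c[...,0])>thr)&(h[...,1]>190); m[:112]=0; m[:,:140]=0; m[200:]=0; m[:,215:]=0
        rows=m[130:180].sum(1); out.append((int(m.sum()),rows.mean().round(2)))
    return out
g=lambda i:cv2.resize(i[170:235,165:255],(400,289),interpolation=2)
ld=lambda p:cv2.imread(p)[:289,:400]
for n,c in[("g1",ld("pics/g1.png")),("g2",ld("pics/g2.png")),("g3",ld("pics/g3.png"))]+[("now",g(i)) for i in f]: print(n,area(c))
E
```

```text
g1 [(1702, np.float64(25.96)), (1574, np.float64(24.08)), (1418, np.float64(21.86))]
g2 [(1780, np.float64(26.42)), (1583, np.float64(23.42)), (1423, np.float64(21.32))]
g3 [(1520, np.float64(22.8)), (1340, np.float64(20.08)), (1166, np.float64(17.72))]
now [(1495, np.float64(22.28)), (1282, np.float64(19.14)), (1108, np.float64(16.78))]
now [(1522, np.float64(22.98)), (1319, np.float64(19.8)), (1142, np.float64(17.42))]
now [(1488, np.float64(22.06)), (1293, np.float64(19.22)), (1112, np.float64(16.82))]
```

Call:
{"fn": "apply_moves", "kwargs": {"deltas": [{"claw": -0.03,"delta_pos": [0,0.06,0],"yaw": 0},{"claw": -0.03,"delta_pos": [0,0,0],"yaw": 0},{"claw": -0.03,"delta_pos": [0,0,0],"yaw": 0},{"claw": -0.03,"delta_pos": [0,0,0],"yaw": 0}]}}

```text
clock: 24.42
eef_pos: [554.8, 175.3, 316.8]
tcp_rot: [-3.142, 0.001, 2.964]
contact_force: [-4.2, -3.2, 14.6]
opening: 0.514
grasp_force: 12.1
```

```bash
python3 - <<'E'
from h import *
s=r.sense();print(s["grasp_force"],s["opening"],s["contact_force"],s["clock"])
g=[gap() for _ in range(3)]
for n in("scene","side"): print(n,np.mean([[x[n][0][2],x[n][1][2],x[n][1][3]] for x in g],axis=0))
def area(c):
    h=cv2.cvtColor(c,cv2.COLOR_BGR2HSV).astype(int); c=c.astype(int)
    return [(((c[...,2]-c[...,0])>t)&(h[...,1]>190))[130:180,140:215].sum(1).mean().round(2) for t in(80,100,120)]
for _ in range(3): print(area(cv2.resize(r.grab_frame("scene")["img"][170:235,165:255],(400,289),interpolation=2)))
E
```

```text
12.085007897112519 0.513643514605267 [-4.20722223 -3.15195868 14.60961533] 24.425
scene [125.7         90.9        100.86666667]
side [125.76666667  91.03333333  99.06666667]
[np.float64(22.66), np.float64(19.72), np.float64(17.28)]
[np.float64(22.74), np.float64(19.6), np.float64(17.24)]
[np.float64(22.68), np.float64(19.76), np.float64(17.28)]
```

```bash
python3 -c "
from rig import r
print(r.sign_off())"
```

```text
the job is handed in; nothing more can be done
None
```

I handed the job in at about 25 s: the block hangs on the bar, flat against the box, and the gripper still holds handle and trigger together. The pad is squashed by an estimated 4 mm, though my estimates ranged from about 3 mm (camera) to 5 mm (trigger travel and grip force).

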